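# Assemble the optics of a curing lamp

### The arm

A 6-joint arm with a two-finger parallel gripper is mounted at the origin on the work surface. World frame = base frame: x ahead of the robot, y to its left, z up, the work surface at z = 0. Lengths are in m, angles in degrees, forces in N, time in s.
With the tool pointing down it reaches from about 0.4 to 0.825 m from the base axis. Payload 7 kg.
Tool frame: the origin (TCP) lies between the finger pads; the fingertips stand 22 mm ahead of it and the grasp point (between the pads) lies 3 mm ahead of it; z points along the fingers, y is the line along which they close (so a half turn about z gives the same grasp; the last joint's range is limited). The gripper opens to 88 mm and grips with 3 to 60 N. Pads are 19 mm wide; open, the fingers measure 130 mm over their backs; the gripper's body (78 mm by 193 mm) begins 47 mm behind the grasp point.
Start: joints at [-59.41, 20.546, 0.682, 0, -70.136, -16.507], TCP at [0.164, -0.655, 0.249] pointing down, gripper open.
Joint ranges: [-176.03, 176.03], [-82.01, 121.73], [-58.28, 71.71], [-173.87, 95.51], [-174.79, -0.11], [-173.66, 173.66]. Speed limits (degrees/s): [136.94, 136.94, 172.46, 180, 180, 180].

### API

Orientations are given as [roll, pitch, yaw] about the fixed x, y, z axes, in that order (R = Rz(yaw) Ry(pitch) Rx(roll)).
In Python, from plant import ctrl gives the robot as it stands.
- The arm moves only by the tool apply_moves, never from a script. Its argument "targets" is a list of rows, each an object with "travel": the shift along the tool's x, y, z in mm, a list of three; "roll": the turn about the tool's z in degrees; "jaw": the finger opening in mm, from 0 to 87.6. In form: [{"travel": [tx, ty, tz], "roll": roll, "jaw": jaw}, ...]. A call has 1 to 10 rows; each row shifts and turns the commanded pose from where the row before left it, along the tool's axes as they then stand; what a row does not reach is not made up. A row lasts 1/10 s, in which the tool goes at most 50 mm and 8.59 degrees, less where a joint would pass 70% of its speed; a pose out of reach is approached as far as the arm can. A call with a gripper value outside its range is refused whole. The fingers move at their own pace and stop on an object; the grip force is fixed at half the most. Time passes only in rows, so rows that do not move let the fingers close. It gives the time, the measured TCP pose, the force, the opening and the grip force at its end, in the units of the state.
- ctrl.get_obs(): the state, without advancing time (a new reading comes with each control period).
- ctrl.snapshot(name): name is "side" or "top"; returns the picture (384x512x3 uint8, red, green, blue); there is no depth.
- ctrl.calibration(name): a dict with "K" (3x3 intrinsics, pixels), "extrinsics" (4x4, takes a point from camera to world coordinates). Camera axes: x right, y down, z forward; pixel columns grow to the right and rows downward; lengths in m; the calibration is good to about 2 mm. A picture is of the moment at which its call begins. calibration takes no time and is no camera call.
- ctrl.close_job(): hands the job in; it is judged then, once.
The state is a dict: "clock": time; "joint_pos": joint angles; "qvel": joint speeds; "tau": joint torques, N m; "tool_pos": TCP position; "orientation": TCP orientation; "force": force on the tool from outside, world axes, zero at the start; "moment": the same for the moment, N m; "opening": finger opening in m; "gripper_force": force on a finger pad.
Only numpy, scipy, OpenCV 4.12 (cv2) and the standard library are available. Lean on these libraries where they do the work, as an engineer would, in place of code of your own. Each camera call takes 0.05 s, during which the arm holds its last target. There are 200 camera calls.

### The job

Assemble the lamp's optics: put the lens into the open barrel first, dome up, then the spacer ring on top of it, letting go of each just at the barrel's mouth, not from high above it. Then swing the retaining-ring arm over the barrel as far as it goes and screw the ring down, clockwise, fully home so that it clamps both parts. Leave the bottle, cup, mirror and tray where they are.

Things in the scene. Friction and masses are not known exactly. Their poses are not given: they have to be found in the camera images.
- lamp: fixed curing-lamp head: a white foot (130 x 250 x 30 mm) that carries an upright open aluminium barrel. Origin on the table under the barrel's axis, z up. Barrel: outside 78 mm, bore 66 mm, inner floor 30 mm and rim 76 mm above the table, so 46 mm deep. A post stands at its own (0, -115 mm) and carries the swing arm
- barrel_floor (a point): centre of the barrel's inner floor, 30 mm above the table; axes as the lamp's
- barrel_mouth (a point): centre of the barrel's mouth, 76 mm above the table
- post (a point): the vertical swing axis of the arm, on the post beside the barrel, 82 mm above the table (level with the arm's underside). The bare aluminium arm, 82 to 96 mm above the table, ends in a round collar (112 mm outside, axis 115 mm from the post axis) that holds the retaining ring, and beyond it a straight round bar (16 mm thick, 168 to 230 mm from the post axis)
- swing (a joint): angle of the swing arm about the post, rad: 0 = over the barrel, against its stop (from the post the arm then points along the lamp's +y); grows clockwise seen from above as it swings away, to 1.65. Starts swung away by 1.25 to 1.55. Stiff: about 1 N m of friction, stays where it is left.
- tang (a point): on the centre line of the round steel bar at the arm's end (16 mm thick, 81 to 97 mm above the table), 200 mm from the post axis and 89 mm above the table: push the bar's side to swing the arm; its own y axis points along the bar, away from the post
- ring (a joint): turn of the dark steel retaining ring in the collar, rad: 0 = fully up, grows clockwise seen from above, 2.5 = fully home, a hard stop. It moves down 6 mm per rad and stays where it is left; turning takes 0.04 to 0.09 N m. Starts at 0 to 0.3. Ring: 90 mm outside, its axis 115 mm from the post axis; its top is 112 mm above the table at 0 and 97 mm at 2.5
- lug_a (a point): foot of one of the two upright steel lugs on the ring's top face (12 mm diameter, 34 mm tall above the ring's top face, 38 mm from the ring's axis); the lugs are opposite each other and turn and sink with the ring; push one round to turn the ring
- lug_b (a point): foot of the other lug
- pad: black tube under the ring (60 mm outside, 45 mm bore) that comes down with the ring without turning and presses on the stack by a spring (2.5 N per mm); origin on the ring's axis, not on the tube; the tube's lower end is 82 mm above the table with the ring up, and meets the spacer's top, 70 mm above the table, at a turn of 2.0; inside the barrel it also keeps the arm from swinging
- lens: lens in an aluminium cell: a disc 60 mm in diameter and 18 mm thick with a glass dome 40 mm wide that rises to 26 mm; about 0.12 kg. Origin at the centre of the underside, z up through the dome. Lies flat on the table, dome up
- spacer: dark spacer ring, a plain tube 60 mm outside, 46 mm bore, 22 mm tall; about 0.1 kg. Origin at the centre of its underside. Stands flat on the table; in the barrel it rests on the rim of the lens cell, round the dome
- bottle: amber bottle, 48 mm in diameter, 100 mm tall; origin under its centre. A bystander
- cup: small white cup, 64 mm across, 35 mm tall; origin under its centre. A bystander
- mirror: dental mirror lying on the table, 145 mm long; origin near its middle. A bystander
- tray: fixed steel instrument tray, 190 x 130 x 22 mm; origin under its centre. A bystander
Things that resemble listed ones, but are neither listed nor needed, are in the scene too. What is shaped like the lens but green is not meant. Leave any orange look-alike of the spacer alone.

How it is judged (in metres and radians):
On the way, in this order (a step that is already met when the one before it is completed fails the run):
1. the lens lies flat on the barrel's floor, dome up (horizontal distance between lens and barrel_floor below 0.006 m and z of lens in the frame of barrel_floor between -0.004 and 0.004 m and angle between lens's own z axis and vertical below 0.1 rad), for 0.2 s.
2. the spacer lies flat on the lens in the barrel (horizontal distance between spacer and barrel_floor below 0.006 m and z of spacer in the frame of lens between 0.014 and 0.022 m and angle between the z axis of spacer and the z axis of lens, either way round below 0.1 rad), for 0.2 s.
3. the arm is swung over the barrel to its stop (value of joint swing below 0.04 rad), for 0.2 s.
4. the retaining ring is screwed home and clamps the stack (value of joint ring above 2.35 rad and contact force between pad and spacer above 2 N), for 0.2 s.
At the end, for the whole second after the job is handed in: lens flat on the barrel floor (centred within 6 mm, height within 4 mm, dome up within 0.1 rad), spacer flat on it (within 6 mm, 18 mm above it within 4 mm, 0.1 rad), swing below 0.04 rad, ring beyond 2.35 rad, pad pressing on the spacer with over 2 N, all at rest (all of step 1 and all of step 2 and all of step 4 and value of joint swing below 0.04 rad and linear speed of each of lens, spacer below 0.02 m/s); the robot touches nothing.
It fails at once if the lens is let fall with its underside more than about 40 mm above the barrel's rim (height (world z) of lens above 0.115 m and contact force between the fingers and lens below 0.02 N).
It fails at once if the spacer is let fall with its underside more than about 40 mm above the barrel's rim (height (world z) of spacer above 0.115 m and contact force between the fingers and spacer below 0.02 N).
It fails at once if a bystander (bottle, cup, mirror) is moved by more than 30 mm, or the tray is struck with over 10 N (distance of any of bottle, cup, mirror from where it was at the start of the episode above 0.03 m or contact force between any of the arm, the fingers and tray above 10 N).
It also fails if it takes over 72 s, if anything falls off the work surface, if the arm or the gripper's body presses on something with over 40 N, if the wrist force passes 120 N, or if a joint passes its speed limit or range.

## Working session

There is one attempt and no reset: what is moved stays moved. The work goes in short steps, Python scripts to look and compute and a tool call to move; the robot and the scene stay as the last step left them, time stands still between calls to the robot, and variables do not carry over. Pictures are saved under pics/ and viewed, at most 10 in all, crops included, and the job is handed in when it is done.

Besides the shell and the picture viewer there is one more tool, called after "Call:" as name(argument=value, ...) on one line, values as JSON. apply_moves: Moves the arm, as the interface text tells. Its arguments: {"type":"object","properties":{"targets":{"type":"array","items":{"type":"object","properties":{"travel":{"type":"array","items":{"type":"number"}},"roll":{"type":"number"},"jaw":{"type":"number"}}}}},"required":["targets"]}

```bash
mkdir -p pics
cat > h.py <<'E'
import numpy as np, cv2
from plant import ctrl
def snap(n,f):
    im=ctrl.snapshot(n); cv2.imwrite('pics/'+f,im[:,:,::-1]); return im
def ray(n,u,v,z):
    c=ctrl.calibration(n);K=np.array(c['K']);T=np.array(c['extrinsics'])
    d=T[:3,:3]@np.linalg.inv(K)@[u,v,1];o=T[:3,3];return (o+d*(z-o[2])/d[2])
def proj(n,p):
    c=ctrl.calibration(n);K=np.array(c['K']);T=np.linalg.inv(np.array(c['extrinsics']))
    q=K@(T[:3,:3]@np.array(p)+T[:3,3]);return q[:2]/q[2]
E
python3 - <<'E'
from h import *
a=snap('top','t0.png');b=snap('side','s0.png')
for n,i in(('t',a),('s',b)): cv2.imwrite(f'pics/{n}0b.png',cv2.resize(i[:,:,::-1],(800,600),interpolation=cv2.INTER_CUBIC))
for n in('top','side'):
    c=ctrl.calibration(n);print(np.round(c['K'],1).tolist(),np.round(c['extrinsics'],3).tolist())
o=ctrl.get_obs();print(o['tool_pos'],o['orientation'],o['opening'],o['clock'])
E
```

```text
[[458.0, 0.0, 260.4], [0.0, 458.0, 188.2], [0.0, 0.0, 1.0]] [[0.017, -0.992, 0.127, 0.393], [-1.0, -0.018, -0.009, 0.048], [0.012, -0.127, -0.992, 1.599], [0.0, 0.0, 0.0, 1.0]]
[[352.5, 0.0, 257.0], [0.0, 352.5, 190.1], [0.0, 0.0, 1.0]] [[-0.859, -0.36, 0.365, 0.162], [-0.513, 0.616, -0.598, 0.736], [-0.009, -0.7, -0.714, 0.926], [0.0, 0.0, 0.0, 1.0]]
[ 0.16415531 -0.65434233  0.24772144] [ 1.79916577e+02 -8.37272189e-03 -1.65920438e+02] 0.08757941428921534 0.1
```

View pics/t0b.png

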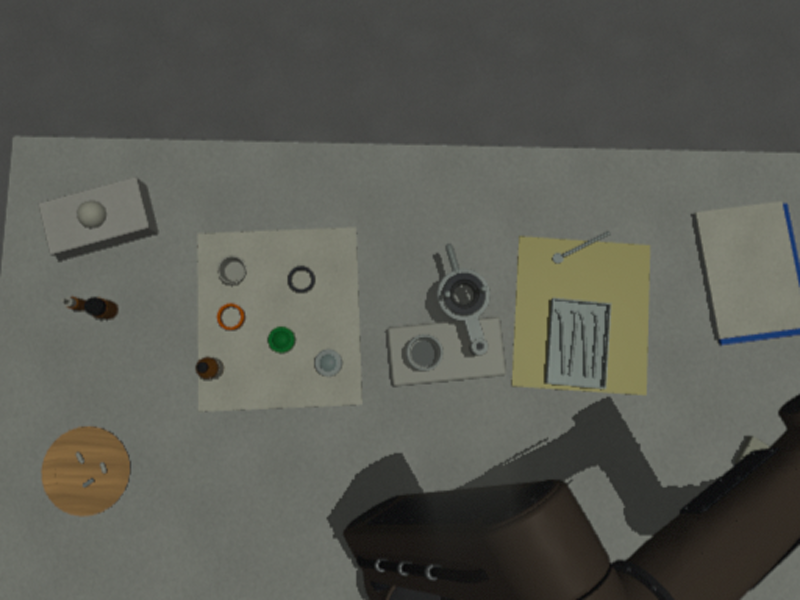

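View pics/s0b.png

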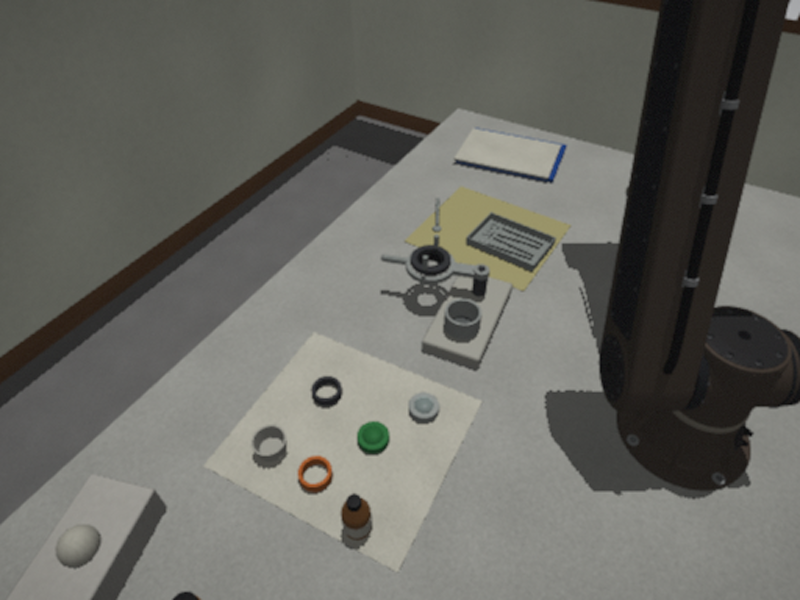

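Candidates in the top view (800x600 px). For the lens: clear disc (328,363) or green disc (282,340); I choose the clear one. For the spacer: dark tube (301,279), orange ring (231,317) or white cup (232,270); I choose the dark one. The barrel is at (423,353), post (479,346), ring (463,293) and bar end (449,247).

Run:
```python
from h import *
a=cv2.imread('pics/t0.png')
crop=a[140:260,120:330]
cv2.imwrite('pics/c0.png',cv2.resize(crop,None,fx=3.8,fy=3.8,interpolation=cv2.INTER_CUBIC))
g=cv2.cvtColor(a,cv2.COLOR_BGR2GRAY)
def loc(name,u,v,z,rm,seg):
    r=18; p=g[v-r:v+r,u-r:u+r]
    c=cv2.HoughCircles(cv2.resize(p,None,fx=6,fy=6,interpolation=cv2.INTER_CUBIC),cv2.HOUGH_GRADIENT,1.5,20,param1=100,param2=20,minRadius=int(rm*6*.85),maxRadius=int(rm*6*1.15))
    if c is None: print(name,None);return
    for x,y,R in c[0][:2]:
        U=u-r+(x+.5)/6-.5;V=v-r+(y+.5)/6-.5;print(name,round(U,1),round(V,1),round(R/6,1),np.round(ray('top',U,V,z),4))
f=458/1.58
loc('lens',210,232,.018,.03*f*1.01,0)
loc('spacer',193,178,.022,.03*f*1.01,0)
loc('barrel',270,226,.076,.039*f*1.05,0)
loc('barrelbore',270,226,.076,.033*f*1.05,0)
loc('ring',296,188,.112,.045*f*1.07,0)
loc('collar',296,188,.096,.056*f*1.07,0)
loc('post',306,221,.10,.012*f,0)
print('post',ray('top',306.5,221.5,.11),'barend',ray('top',287.5,157,.09),'tray',ray('top',370,220,.02))
print('bottle',ray('top',133,236,.05),'cup',ray('top',148,173,.035),'mirror', ray('top',357,165,0.01))
```

```text
lens None
spacer 193.0 178.5 8.5 [0.6241 0.2681 0.022 ]
barrel None
barrelbore None
ring 297.0 188.5 14.6 [ 0.5841 -0.0858  0.112 ]
collar None
post None
post [ 0.47660562 -0.11773062  0.11      ] barend [ 0.69271367 -0.05525862  0.09      ] tray [ 0.49072839 -0.34742283  0.02      ]
bottle [0.42114284 0.4580825  0.05      ] cup [0.63826842 0.42174526 0.035     ] mirror [ 0.68463335 -0.3065157   0.01      ]
```

View pics/c0.png

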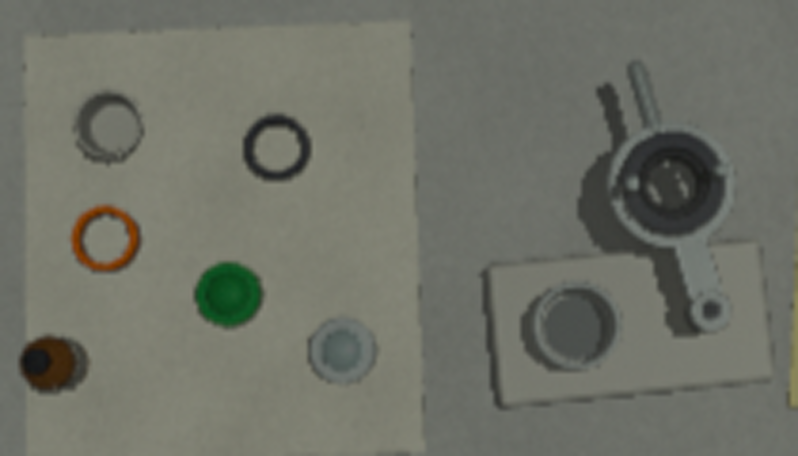

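The crop confirms the choices (crop px): clear dome lens (343,351), green look-alike (228,294), dark spacer (277,148), orange ring (106,239), barrel mouth (574,326), ring (670,186) with lugs near (633,183) and (714,170), post (709,311).

Run:
```python
from h import *
def c(x,y): return 120+(x+.5)/3.8-.5,140+(y+.5)/3.8-.5
P={}
for n,x,y,z in [('lens',342.5,351,.018),('spacer',277,148,.022),('barrel',573.5,326,.076),('post',709,310.5,.1),('ring',671,186,.108),('barfar',636,66,.089),('barnear',652,122,.089),('f1',490,267,.03),('f2',757,243,.03),('f3',772,378,.03),('f4',505,407,.03)]:
    P[n]=ray('top',*c(x,y),z);print(n,np.round(P[n],4),'side px800',np.round(proj('side',P[n])*1.5625,1))
print(np.linalg.norm((P['barrel']-P['post'])[:2]),np.linalg.norm((P['ring']-P['post'])[:2]))
# side-view zoom for the check
s=cv2.imread('pics/s0.png');cv2.imwrite('pics/c1.png',cv2.resize(s[130:290,190:350],None,fx=3.7,fy=3.7,interpolation=cv2.INTER_CUBIC))
for n in P: print(n,np.round((proj('side',P[n])-[190,130])*3.7,0))
```

```text
lens [0.4399 0.2045 0.018 ] side px800 [423.4 403.9]
spacer [0.6236 0.2696 0.022 ] side px800 [326.6 386.9]
barrel [ 0.4634 -0.0021  0.076 ] side px800 [462.2 311.6]
post [ 0.4777 -0.1179  0.1   ] side px800 [480.6 268.7]
ring [ 0.5842 -0.0837  0.108 ] side px800 [430.9 258.7]
barfar [ 0.6929 -0.0536  0.089 ] side px800 [382.8 256.5]
barnear [ 0.6431 -0.0682  0.089 ] side px800 [404.7 260.2]
f1 [0.5174 0.0726 0.03  ] side px800 [422.  339.3]
f2 [ 0.5435 -0.169   0.03  ] side px800 [462.  268.3]
f3 [ 0.4221 -0.1825  0.03  ] side px800 [511.4 282.7]
f4 [0.3922 0.0566 0.03  ] side px800 [479.1 357.9]
0.11665932867311982 0.11187002609585867
lens [300. 475.]
spacer [ 70. 435.]
barrel [392. 257.]
post [435. 155.]
ring [317. 132.]
barfar [203. 126.]
barnear [255. 135.]
f1 [296. 322.]
f2 [391. 154.]
f3 [508. 188.]
f4 [431. 366.]
```

View pics/c1.png

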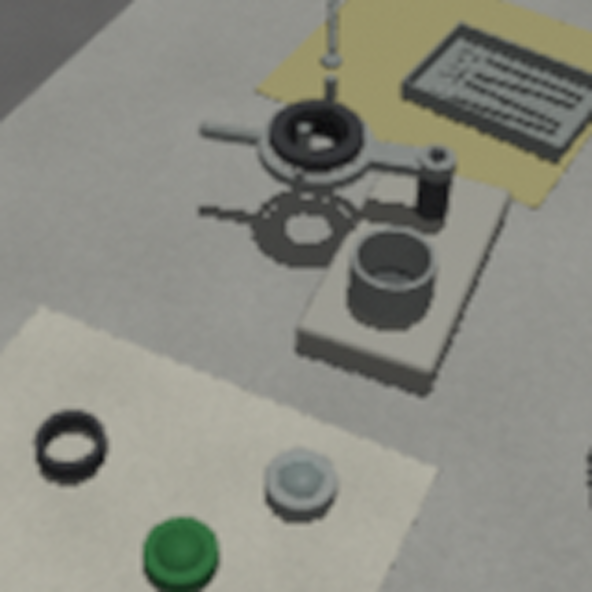

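Call:
apply_moves(targets=[{"travel":[0,0,0],"roll":7.04,"jaw":80},{"travel":[0,0,0],"roll":7.04,"jaw":80},{"travel":[-48,10,0],"roll":0,"jaw":80},{"travel":[-48,10,0],"roll":0,"jaw":80},{"travel":[-48,10,0],"roll":0,"jaw":80},{"travel":[-40,30,0],"roll":0,"jaw":80},{"travel":[-40,30,0],"roll":0,"jaw":80},{"travel":[-35,35,0],"roll":0,"jaw":80},{"travel":[-25,43,0],"roll":0,"jaw":80},{"travel":[-20,45,0],"roll":0,"jaw":80}])

```text
clock: 1.1
tool_pos: [0.4695, -0.4399, 0.2475]
orientation: [180.0, -0.1, -180.0]
force: [0.8, -0.1, -0.1]
opening: 0.0795
gripper_force: 0.0
```

The side crop agrees with the top view to within about 2 mm: lens (301,477), spacer rim (71,437), barrel mouth (392,258). Now I go to the lens.

Call:
apply_moves(targets=[{"travel":[0,48,0],"roll":0,"jaw":80},{"travel":[0,48,0],"roll":0,"jaw":80},{"travel":[0,48,0],"roll":0,"jaw":80},{"travel":[0,48,0],"roll":0,"jaw":80},{"travel":[0,48,0],"roll":0,"jaw":80},{"travel":[0,48,0],"roll":0,"jaw":80},{"travel":[0,48,0],"roll":0,"jaw":80},{"travel":[0,48,0],"roll":0,"jaw":80},{"travel":[0,48,0],"roll":0,"jaw":80},{"travel":[0,48,0],"roll":0,"jaw":80}])

```text
clock: 2.1
tool_pos: [0.4676, 0.0402, 0.2486]
orientation: [180.0, 0.0, -180.0]
force: [1.0, 1.2, -0.4]
opening: 0.0797
gripper_force: 0.0
```

Call:
apply_moves(targets=[{"travel":[7,48,0],"roll":0,"jaw":80},{"travel":[7,48,0],"roll":0,"jaw":80},{"travel":[7,48,0],"roll":0,"jaw":80},{"travel":[7,22,40],"roll":0,"jaw":80},{"travel":[0,0,45],"roll":0,"jaw":80},{"travel":[0,0,45],"roll":0,"jaw":80},{"travel":[0,0,0],"roll":0,"jaw":80},{"travel":[0,0,0],"roll":0,"jaw":80},{"travel":[0,0,0],"roll":0,"jaw":80}])

```text
clock: 3.0
tool_pos: [0.4415, 0.2052, 0.1208]
orientation: [179.9, 0.1, -180.0]
force: [0.7, 0.3, 0.4]
opening: 0.0801
gripper_force: 0.0
```

Run:
```python
from h import *
o=ctrl.get_obs();print(o['tool_pos'],o['orientation'])
s=snap('side','s1.png');t=snap('top','t1.png')
u,v=proj('side',o['tool_pos']).astype(int);print(u,v)
A=cv2.resize(s[v-40:v+80,u-65:u+65,::-1],None,fx=3.3,fy=3.3,interpolation=cv2.INTER_CUBIC)
cv2.imwrite('pics/c2.png',A)
```

```text
[0.44148218 0.20516839 0.12079751] [ 1.79893993e+02  1.42543760e-01 -1.79987512e+02]
271 237
```

View pics/c2.png

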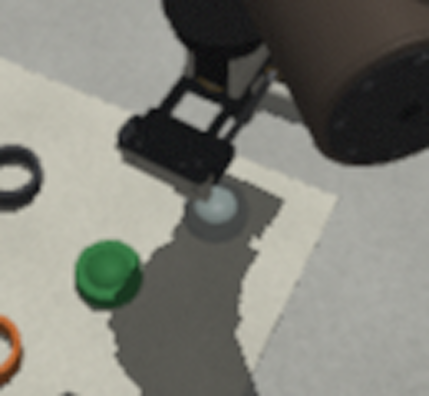

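The gripper stands over the clear lens at crop px (215,208), and the green one at (108,272) is well clear.

Call:
apply_moves(targets=[{"travel":[1,0,40],"roll":0,"jaw":80},{"travel":[0,0,30],"roll":0,"jaw":80},{"travel":[0,0,20],"roll":0,"jaw":80},{"travel":[0,0,0],"roll":0,"jaw":80},{"travel":[0,0,0],"roll":0,"jaw":54},{"travel":[0,0,0],"roll":0,"jaw":54},{"travel":[0,0,0],"roll":0,"jaw":54},{"travel":[0,0,0],"roll":0,"jaw":54},{"travel":[0,0,0],"roll":0,"jaw":54}])

```text
clock: 4.0
tool_pos: [0.4398, 0.205, 0.0299]
orientation: [179.9, 0.1, -180.0]
force: [-2.1, -0.6, 8.4]
opening: 0.0578
gripper_force: 30.0
```

Call:
apply_moves(targets=[{"travel":[0,0,-20],"roll":0,"jaw":54},{"travel":[0,0,-30],"roll":0,"jaw":54},{"travel":[0,0,-40],"roll":0,"jaw":54},{"travel":[0,0,0],"roll":0,"jaw":54}])

```text
clock: 4.4
tool_pos: [0.4416, 0.2064, 0.1238]
orientation: [179.7, 0.4, -179.9]
force: [0.3, 0.5, -1.1]
opening: 0.058
gripper_force: 30.0
```

Run:
```python
from h import *
o=ctrl.get_obs();print(o['tool_pos'],o['orientation'],o['opening'],o['gripper_force'])
s=snap('side','s2.png')
u,v=proj('side',o['tool_pos']).astype(int);print(u,v)
cv2.imwrite('pics/c3.png',cv2.resize(s[v-30:v+50,u-50:u+50,::-1],None,fx=5,fy=5,interpolation=cv2.INTER_CUBIC))
print((proj('side',o['tool_pos']-[0,0,.012])-[u-50,v-30])*5)
```

```text
[0.44158853 0.20641584 0.12377736] [ 179.6580166     0.39601294 -179.93492982] 0.057954056577013725 29.999637007713318
270 237
[253.85146517 165.94369378]
```

View pics/c3.png

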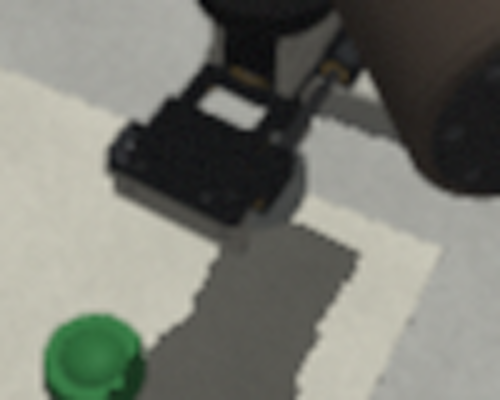

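Call:
apply_moves(targets=[{"travel":[-4,-40,0],"roll":0,"jaw":54},{"travel":[-4,-40,0],"roll":0,"jaw":54},{"travel":[-4,-40,0],"roll":0,"jaw":54},{"travel":[-4,-40,0],"roll":0,"jaw":54},{"travel":[-4,-30,0],"roll":0,"jaw":54},{"travel":[-2,-18.5,0],"roll":0,"jaw":54},{"travel":[0,0,0],"roll":0,"jaw":54},{"travel":[0,0,0],"roll":0,"jaw":54},{"travel":[0,0,0],"roll":0,"jaw":54}])

```text
clock: 5.35
tool_pos: [0.4609, -0.0038, 0.1182]
orientation: [-180.0, -0.0, -180.0]
force: [0.1, 0.5, -0.5]
opening: 0.058
gripper_force: 30.0
```

Call:
apply_moves(targets=[{"travel":[0,0,10],"roll":0,"jaw":54},{"travel":[0,0,6],"roll":0,"jaw":54},{"travel":[0,0,0],"roll":0,"jaw":54}])

```text
clock: 5.65
tool_pos: [0.4612, -0.0037, 0.1016]
orientation: [-180.0, -0.0, -179.9]
force: [1.8, -1.2, -1.8]
opening: 0.0579
gripper_force: 30.0
```

Call:
apply_moves(targets=[{"travel":[-2,1.5,0],"roll":0,"jaw":54},{"travel":[0,0,1],"roll":0,"jaw":54},{"travel":[0,0,0],"roll":0,"jaw":54}])

```text
clock: 5.95
tool_pos: [0.463, -0.0026, 0.1014]
orientation: [-180.0, -0.0, 180.0]
force: [-0.6, -0.8, -1.2]
opening: 0.058
gripper_force: 30.0
```

Run:
```python
from h import *
o=ctrl.get_obs();print(o['tool_pos'],o['force'],o['moment'])
s=snap('side','s3.png')
u,v=proj('side',[.4634,-.002,.076]).astype(int)
cv2.imwrite('pics/c4.png',cv2.resize(s[v-40:v+40,u-50:u+50,::-1],None,fx=6,fy=6,interpolation=cv2.INTER_CUBIC))
```

```text
[ 0.46302202 -0.00262498  0.10141335] [-0.6359575  -0.80537841 -1.2245947 ] [-0.12768235 -0.02063676 -0.04612228]
```

View pics/c4.png

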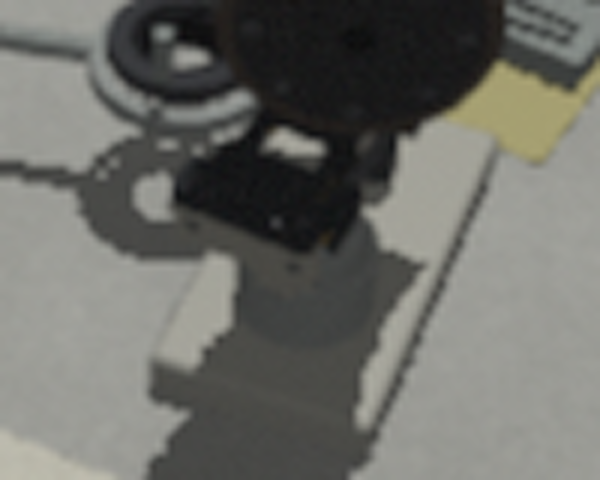

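The fingers sit on the barrel mouth (about (300,240)) with no contact load, so I release.

Call:
apply_moves(targets=[{"travel":[0,0,0],"roll":0,"jaw":80},{"travel":[0,0,0],"roll":0,"jaw":80},{"travel":[0,0,0],"roll":0,"jaw":80},{"travel":[0,0,-30],"roll":0,"jaw":80},{"travel":[0,30,-40],"roll":0,"jaw":80},{"travel":[0,45,0],"roll":0,"jaw":80},{"travel":[0,48,0],"roll":0,"jaw":80},{"travel":[0,48,0],"roll":0,"jaw":80},{"travel":[-40,30,0],"roll":0,"jaw":80},{"travel":[-40,30,0],"roll":0,"jaw":80}])

```text
clock: 7.0
tool_pos: [0.5436, 0.2308, 0.1724]
orientation: [179.9, 0.1, -179.8]
force: [-0.2, 0.6, 1.5]
opening: 0.08
gripper_force: 0.0
```

Call:
apply_moves(targets=[{"travel":[-40,20,0],"roll":0,"jaw":80},{"travel":[-40,20,0],"roll":0,"jaw":80},{"travel":[0,0,45],"roll":0,"jaw":80},{"travel":[0,0,0],"roll":0,"jaw":80},{"travel":[0,0,0],"roll":0,"jaw":80}])

```text
clock: 7.5
tool_pos: [0.6223, 0.2675, 0.1258]
orientation: [-179.9, -0.1, -180.0]
force: [0.2, -0.4, 0.8]
opening: 0.08
gripper_force: 0.0
```

Run:
```python
from h import *
o=ctrl.get_obs();print(o['tool_pos'],o['orientation'])
s=snap('side','s4.png');t=snap('top','t4.png')
u,v=proj('side',[.4634,-.002,.076]).astype(int);u2,v2=proj('top',[.4634,-.002,.076]).astype(int)
A=cv2.resize(s[v-25:v+25,u-25:u+25,::-1],None,fx=8,fy=8,interpolation=cv2.INTER_CUBIC)
B=cv2.resize(t[v2-25:v2+25,u2-25:u2+25,::-1],None,fx=8,fy=8,interpolation=cv2.INTER_CUBIC)
cv2.imwrite('pics/c5.png',np.hstack([A,B]))
```

```text
[0.62231236 0.26745448 0.12577659] [-1.79857775e+02 -1.49786666e-01 -1.79994622e+02]
```

View pics/c5.png

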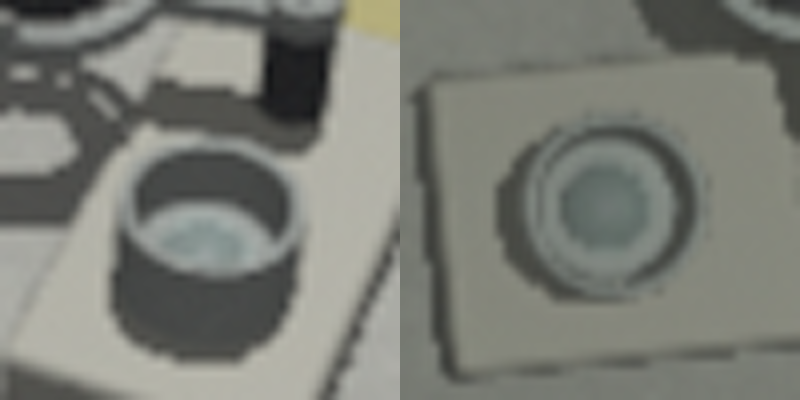

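The lens lies flat at the bottom of the barrel, dome up (dome near (205,240) side, (605,205) top). Now the spacer.

Call:
apply_moves(targets=[{"travel":[-1,1.5,40],"roll":0,"jaw":80},{"travel":[0,0,32],"roll":0,"jaw":80},{"travel":[0,0,20],"roll":0,"jaw":80},{"travel":[0,0,0],"roll":0,"jaw":80},{"travel":[0,0,0],"roll":0,"jaw":54},{"travel":[0,0,0],"roll":0,"jaw":54},{"travel":[0,0,0],"roll":0,"jaw":54},{"travel":[0,0,0],"roll":0,"jaw":54},{"travel":[0,0,0],"roll":0,"jaw":54}])

```text
clock: 8.5
tool_pos: [0.6251, 0.2705, 0.0367]
orientation: [179.9, 0.1, -180.0]
force: [-3.0, 0.2, 7.1]
opening: 0.0588
gripper_force: 30.0
```

Call:
apply_moves(targets=[{"travel":[0,0,-20],"roll":0,"jaw":54},{"travel":[0,0,-35],"roll":0,"jaw":54},{"travel":[0,0,-40],"roll":0,"jaw":54},{"travel":[35,-20,0],"roll":0,"jaw":54},{"travel":[35,-20,0],"roll":0,"jaw":54},{"travel":[35,-25,0],"roll":0,"jaw":54},{"travel":[35,-25,0],"roll":0,"jaw":54},{"travel":[20,-40,0],"roll":0,"jaw":54},{"travel":[0,-48,0],"roll":0,"jaw":54},{"travel":[0,-48,0],"roll":0,"jaw":54}])

```text
clock: 9.5
tool_pos: [0.4635, 0.0428, 0.1306]
orientation: [179.9, 0.1, -179.9]
force: [2.0, 0.3, -0.4]
opening: 0.059
gripper_force: 30.0
```

Call:
apply_moves(targets=[{"travel":[-1,-30,0],"roll":0,"jaw":54},{"travel":[0,-15,0],"roll":0,"jaw":54},{"travel":[0,0,0],"roll":0,"jaw":54},{"travel":[0,0,0],"roll":0,"jaw":54}])

```text
clock: 9.9
tool_pos: [0.4653, -0.0013, 0.13]
orientation: [180.0, 0.0, 179.9]
force: [-0.1, 0.5, -0.9]
opening: 0.059
gripper_force: 30.0
```

Call:
apply_moves(targets=[{"travel":[0,0,13],"roll":0,"jaw":54},{"travel":[0,0,10],"roll":0,"jaw":54},{"travel":[0,0,3],"roll":0,"jaw":54},{"travel":[0,0,0],"roll":0,"jaw":54}])

```text
clock: 10.3
tool_pos: [0.4662, -0.0015, 0.1051]
orientation: [-179.9, 0.1, -179.8]
force: [-1.2, -10.1, 15.8]
opening: 0.0593
gripper_force: 30.7
```

Call:
apply_moves(targets=[{"travel":[0,0,-2],"roll":0,"jaw":54},{"travel":[1.5,-2,0],"roll":0,"jaw":54},{"travel":[0,0,0],"roll":0,"jaw":54}])

```text
clock: 10.6
tool_pos: [0.465, -0.0025, 0.1061]
orientation: [-180.0, 0.1, -179.9]
force: [3.4, -3.8, -0.8]
opening: 0.059
gripper_force: 29.8
```

Run:
```python
from h import *
o=ctrl.get_obs();print(o['tool_pos'],o['orientation'],o['force'],o['moment'])
s=snap('side','s5.png');t=snap('top','t5.png')
u,v=proj('side',[.4634,-.002,.076]).astype(int);u2,v2=proj('top',[.4634,-.002,.076]).astype(int)
A=cv2.resize(s[v-25:v+25,u-25:u+25,::-1],None,fx=8,fy=8,interpolation=cv2.INTER_CUBIC)
B=cv2.resize(t[v2-25:v2+25,u2-25:u2+25,::-1],None,fx=8,fy=8,interpolation=cv2.INTER_CUBIC)
cv2.imwrite('pics/c6.png',np.hstack([A,B]))
```

```text
[ 0.46497793 -0.00253967  0.1060889 ] [-1.79995871e+02  1.37655992e-01 -1.79903374e+02] [ 3.4342096  -3.80822152 -0.83783654] [-1.52692659 -1.58741314 -0.01666867]
```

View pics/c6.png

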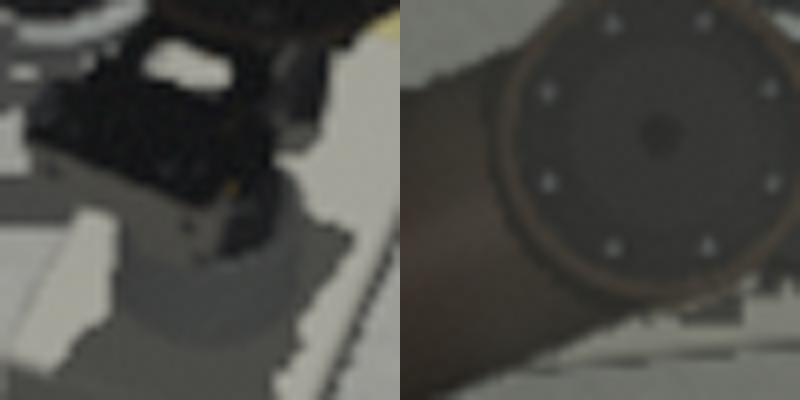

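The fingers hold the spacer at the mouth with no vertical load, only a small side force from the bore wall. I ease it off the wall, then release.

Call:
apply_moves(targets=[{"travel":[-1,-1,0],"roll":0,"jaw":54},{"travel":[0,0,1],"roll":0,"jaw":54},{"travel":[0,0,0],"roll":0,"jaw":54}])

```text
clock: 11.0
tool_pos: [0.4651, -0.0035, 0.105]
orientation: [180.0, 0.0, -180.0]
force: [-1.1, 1.0, 6.4]
opening: 0.0595
gripper_force: 30.2
```

Call:
apply_moves(targets=[{"travel":[0,0.5,-1],"roll":0,"jaw":54},{"travel":[0,0,0],"roll":0,"jaw":54},{"travel":[0,0,0],"roll":0,"jaw":54}])

```text
clock: 11.3
tool_pos: [0.4648, -0.0034, 0.1055]
orientation: [180.0, 0.0, -180.0]
force: [1.2, 0.1, 0.3]
opening: 0.0593
gripper_force: 29.9
```

Call:
apply_moves(targets=[{"travel":[1.5,0,0],"roll":0,"jaw":54},{"travel":[0,0,1],"roll":0,"jaw":54},{"travel":[0,0,1],"roll":0,"jaw":54},{"travel":[0,0,0],"roll":0,"jaw":54}])

```text
clock: 11.7
tool_pos: [0.4644, -0.0035, 0.1047]
orientation: [180.0, 0.1, -180.0]
force: [1.8, -1.7, 10.5]
opening: 0.0591
gripper_force: 30.5
```

Run:
```python
from h import *
o=ctrl.get_obs();print(o['tool_pos'],o['force'],o['moment'])
```

```text
[ 0.46441024 -0.00350117  0.10467362] [ 1.77730251 -1.70267864 10.52854538] [-0.30729787 -0.71186405  0.03054752]
```

Call:
apply_moves(targets=[{"travel":[0,0,-15],"roll":0,"jaw":54},{"travel":[0,0,0],"roll":0,"jaw":54},{"travel":[0,0,0],"roll":0,"jaw":54}])

```text
clock: 12.0
tool_pos: [0.4623, -0.0038, 0.118]
orientation: [180.0, -0.1, 180.0]
force: [-0.2, 0.1, -1.5]
opening: 0.0589
gripper_force: 29.8
```

Run:
```python
from h import *
o=ctrl.get_obs();print(o['tool_pos'],o['force'],o['moment'],o['opening'])
s=snap('side','s6.png')
u,v=proj('side',[.4634,-.002,.076]).astype(int)
cv2.imwrite('pics/c7.png',cv2.resize(s[v-30:v+30,u-40:u+40,::-1],None,fx=10,fy=10,interpolation=cv2.INTER_CUBIC))
```

```text
[ 0.46231856 -0.00377345  0.11801388] [-0.1711237   0.13430682 -1.52976357] [0.04058327 0.02809541 0.01433808] 0.05889628343759628
```

View pics/c7.png

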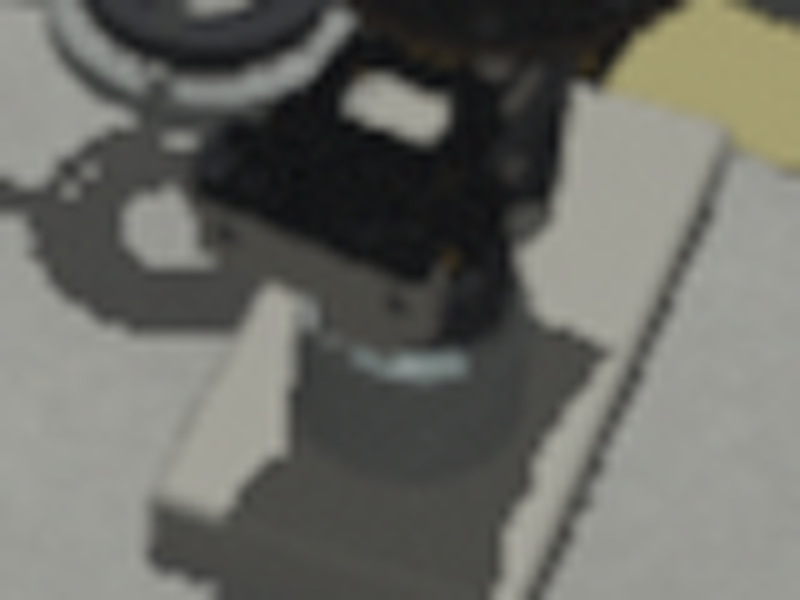

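The spacer sits above the mouth, with the rim visible at (415,365). The moments put the contact on the +x edge, so I shift toward -x and try again.

Call:
apply_moves(targets=[{"travel":[2,0.5,0],"roll":0,"jaw":54},{"travel":[0,0,6],"roll":0,"jaw":54},{"travel":[0,0,5],"roll":0,"jaw":54},{"travel":[0,0,0],"roll":0,"jaw":54}])

```text
clock: 12.45
tool_pos: [0.4616, -0.0031, 0.107]
orientation: [-180.0, 0.0, -180.0]
force: [0.9, 0.2, 2.1]
opening: 0.0595
gripper_force: 29.9
```

Run:
```python
from h import *
o=ctrl.get_obs();print(o['tool_pos'],o['force'],o['moment'],o['opening'])
```

```text
[ 0.46157262 -0.00308758  0.10704638] [0.8973948  0.24708098 2.08120286] [ 0.10990186 -0.28429109 -0.01127645] 0.05947620244614379
```

Call:
apply_moves(targets=[{"travel":[2,0,-1],"roll":0,"jaw":54},{"travel":[0,0,2],"roll":0,"jaw":54},{"travel":[0,0,0],"roll":0,"jaw":54}])

```text
clock: 12.75
tool_pos: [0.461, -0.0029, 0.1075]
orientation: [180.0, 0.2, -179.9]
force: [5.4, -1.7, 3.5]
opening: 0.0595
gripper_force: 29.9
```

Run:
```python
from h import *
o=ctrl.get_obs();print(o['tool_pos'],o['force'],o['moment'],o['opening'])
```

```text
[ 0.46099538 -0.00289863  0.10746652] [ 5.41511019 -1.65186092  3.52980495] [-0.88363469 -2.04285294  0.04573903] 0.05951946395045343
```

Call:
apply_moves(targets=[{"travel":[0,0,-3],"roll":0,"jaw":54},{"travel":[-3,-2,0],"roll":0,"jaw":54},{"travel":[0,0,3],"roll":0,"jaw":54},{"travel":[0,0,2],"roll":0,"jaw":54},{"travel":[0,0,0],"roll":0,"jaw":54}])

```text
clock: 13.25
tool_pos: [0.4628, -0.0052, 0.1046]
orientation: [-180.0, 0.1, -180.0]
force: [3.4, -1.2, 2.8]
opening: 0.0592
gripper_force: 30.0
```

Run:
```python
from h import *
o=ctrl.get_obs();print(o['tool_pos'],o['force'],o['moment'],o['opening'])
```

```text
[ 0.46284426 -0.00517401  0.10463857] [ 3.43416634 -1.22455369  2.79105076] [-0.46943089 -1.1586695   0.01266553] 0.05916235576078727
```

Call:
apply_moves(targets=[{"travel":[-2.5,-0.5,0],"roll":0,"jaw":54},{"travel":[0,0,1.5],"roll":0,"jaw":54},{"travel":[0,0,0],"roll":0,"jaw":54}])

```text
clock: 13.55
tool_pos: [0.4636, -0.0059, 0.1022]
orientation: [-180.0, -0.1, 180.0]
force: [-0.2, -0.2, -1.4]
opening: 0.0597
gripper_force: 29.8
```

Run:
```python
from h import *
o=ctrl.get_obs();print(o['tool_pos'],o['force'],o['moment'],o['opening'])
```

```text
[ 0.46361826 -0.00594251  0.10223612] [-0.24722075 -0.16231335 -1.37626713] [-0.03202612  0.01343056 -0.05684416] 0.05970490613754266
```

It is now free and lower, at TCP z 0.102, so I release.

Call:
apply_moves(targets=[{"travel":[0,0,0],"roll":0,"jaw":80},{"travel":[0,0,0],"roll":0,"jaw":80},{"travel":[0,0,0],"roll":0,"jaw":80},{"travel":[0,0,-30],"roll":0,"jaw":80},{"travel":[0,0,-45],"roll":0,"jaw":80},{"travel":[0,48,-45],"roll":0,"jaw":80},{"travel":[0,48,0],"roll":0,"jaw":80},{"travel":[0,48,0],"roll":0,"jaw":80},{"travel":[0,48,0],"roll":0,"jaw":0},{"travel":[0,0,0],"roll":0,"jaw":0}])

```text
clock: 14.55
tool_pos: [0.4651, 0.1794, 0.2126]
orientation: [179.9, 0.1, -179.8]
force: [-0.2, -0.1, -0.3]
opening: 0.069
gripper_force: 0.0
```

Run:
```python
from h import *
o=ctrl.get_obs();print(o['tool_pos'],o['orientation'])
s=snap('side','s7.png');t=snap('top','t7.png')
# compact brightness profile of the mouth, top view
u,v=np.round(proj('top',[.4634,-.002,.076])).astype(int)
g=t.mean(2).astype(int);print(u,v)
for r in g[v-14:v+15:2,u-14:u+15]: print(*r)
# where spacer (dark) would be: centroid of dark pixels in bore, outer ellipse at z=.07
yy,xx=np.mgrid[0:384,0:512];m=(g<75)&(np.hypot(xx-u,yy-v)<12)
print(m.sum(),xx[m].mean(),yy[m].mean(),ray('top',xx[m].mean(),yy[m].mean(),.07))
```

```text
[0.46508121 0.17938418 0.21255689] [ 1.79938286e+02  7.67966327e-02 -1.79760333e+02]
271 225
120 120 121 120 121 120 120 121 120 120 122 121 121 121 121 121 121 121 122 121 121 122 122 121 122 122 122 122 121
120 120 120 120 120 120 121 121 120 120 119 114 118 117 117 118 117 115 120 122 121 122 121 122 122 122 122 122 122
120 120 120 121 120 121 118 109 112 111 110 104 107 104 98 97 98 103 106 109 109 118 117 121 122 122 122 122 123
120 121 121 119 109 103 87 104 104 79 62 57 57 59 59 60 60 60 59 64 81 103 113 112 121 122 122 121 122
122 119 104 72 73 98 107 72 59 60 61 68 76 80 78 80 80 58 58 59 59 58 75 106 119 120 122 123 122
120 104 69 72 99 108 67 58 65 81 102 103 94 94 95 100 107 81 68 57 57 61 60 68 102 117 119 122 122
75 64 68 85 112 71 58 65 74 87 92 95 96 98 99 100 98 101 107 85 62 55 61 57 77 114 109 121 123
70 64 69 89 116 66 58 67 79 90 94 96 100 105 107 107 106 101 102 110 70 57 60 62 69 106 113 122 123
71 65 68 84 111 71 57 64 73 88 93 95 99 101 102 102 101 98 100 110 69 54 61 61 74 112 116 123 123
87 67 65 71 100 106 67 58 66 83 94 93 94 95 96 95 96 104 116 104 64 60 61 69 99 118 114 122 123
116 72 65 66 72 102 107 68 57 63 76 97 102 109 109 113 106 103 69 58 60 62 74 100 117 120 123 123 123
121 115 88 69 65 66 83 103 95 71 60 59 60 63 63 63 60 61 61 65 76 93 110 118 123 123 124 122 122
121 121 122 115 91 84 68 65 78 93 102 98 93 89 94 95 88 93 103 110 110 117 123 124 123 124 122 122 123
121 121 122 122 122 123 116 91 88 88 88 88 89 92 93 97 105 109 122 122 121 123 122 122 123 122 123 123 122
121 121 121 121 122 121 122 123 122 122 122 122 124 123 123 123 122 123 122 122 123 122 123 123 124 122 122 123 123
171 271.6842105263158 224.73684210526315 [ 0.46603937 -0.0060484   0.07      ]
```

The top view shows the spacer as a dark ring inside the barrel, with the lens visible through it. Next I close the fingers and go to the clockwise side of the bar.

Call:
apply_moves(targets=[{"travel":[-31,-40,0],"roll":0,"jaw":0},{"travel":[-31,-40,0],"roll":0,"jaw":0},{"travel":[-31,-40,0],"roll":0,"jaw":0},{"travel":[-31,-40,0],"roll":0,"jaw":0},{"travel":[-31,-40,0],"roll":0,"jaw":0},{"travel":[-31,-40,0],"roll":0,"jaw":0},{"travel":[-30,-38,0],"roll":0,"jaw":0},{"travel":[0,0,0],"roll":-8.5,"jaw":0},{"travel":[0,0,0],"roll":-8.5,"jaw":0},{"travel":[0,0,0],"roll":0,"jaw":0}])

```text
clock: 15.65
tool_pos: [0.6778, -0.1024, 0.2117]
orientation: [180.0, -0.1, -163.0]
force: [-0.7, 0.7, -0.5]
opening: 0.0003
gripper_force: 0.0
```

Run:
```python
from h import *
o=ctrl.get_obs();print(o['tool_pos'],o['orientation'],o['opening'],np.round(o['joint_pos'],1))
```

```text
[ 0.67775213 -0.10244899  0.21169634] [ 1.79985961e+02 -7.06585408e-02 -1.63015208e+02] 0.0003188443965923633 [  7.7  22.9  -0.7  -0.  -66.5 -80.7]
```

Call:
apply_moves(targets=[{"travel":[0,0,45],"roll":0,"jaw":0},{"travel":[0,0,40],"roll":0,"jaw":0},{"travel":[0,0,22],"roll":0,"jaw":0},{"travel":[0,0,0],"roll":0,"jaw":0},{"travel":[0,8,0],"roll":0,"jaw":0},{"travel":[0,5,0],"roll":0,"jaw":0},{"travel":[0,3,0],"roll":0,"jaw":0},{"travel":[0,0,0],"roll":0,"jaw":0}])

```text
clock: 16.45
tool_pos: [0.6743, -0.0842, 0.1069]
orientation: [-180.0, 0.1, -163.0]
force: [-0.3, 0.1, -0.3]
opening: 0.0006
gripper_force: 0.0
```

Call:
apply_moves(targets=[{"travel":[0,3,2],"roll":0,"jaw":0},{"travel":[-1.5,10,0],"roll":-3,"jaw":0},{"travel":[-1.5,14,0],"roll":-4,"jaw":0},{"travel":[-1.5,14,0],"roll":-4,"jaw":0},{"travel":[-1.5,14,0],"roll":-4,"jaw":0}])

```text
clock: 16.95
tool_pos: [0.6585, -0.0331, 0.1041]
orientation: [-179.9, -0.0, -147.9]
force: [-1.4, -7.1, 2.7]
opening: 0.0003
gripper_force: 3.0
```

```bash
cat > arc.py <<'E'
from h import *
o=ctrl.get_obs();p=np.array(o['tool_pos'])[:2]-[.478,-.119]
yaw=o['orientation'][2];th=np.radians(yaw+180)
er=np.array([np.cos(th),np.sin(th)]);t=np.array([-er[1],er[0]])
print('armdir by tool',np.degrees(th),'r',p@er,'perp',p@t,'z',o['tool_pos'][2],o['force'],np.abs(o['tau']).max())
E
python3 arc.py
```

```text
armdir by tool 32.147822588349584 r 0.19855434096948912 perp -0.023311470984836588 z 0.10409518314917948 [-1.43241755 -7.14864394  2.66654418] 58.33613634109497
```

Call:
apply_moves(targets=[{"travel":[-1,14,0],"roll":-4,"jaw":0},{"travel":[-1,14,0],"roll":-4,"jaw":0},{"travel":[-1,14,0],"roll":-4,"jaw":0},{"travel":[-1,14,0],"roll":-4,"jaw":0},{"travel":[-1,14,0],"roll":-4,"jaw":0},{"travel":[-1,14,0],"roll":-4,"jaw":0},{"travel":[-1,14,0],"roll":-4,"jaw":0},{"travel":[-1,14,0],"roll":-4,"jaw":0}])

```text
clock: 17.75
tool_pos: [0.5849, 0.0498, 0.104]
orientation: [-179.9, -0.0, -115.8]
force: [2.5, -6.8, 1.0]
opening: 0.0002
gripper_force: 3.0
```

```bash
python3 arc.py
```

```text
armdir by tool 64.17885761640274 r 0.1984854845215286 perp -0.022681208085413438 z 0.10400222908543738 [ 2.52222079 -6.79572677  0.98824653] 49.73988890647888
```

Call:
apply_moves(targets=[{"travel":[-1,14,0],"roll":-4,"jaw":0},{"travel":[-1,14,0],"roll":-4,"jaw":0},{"travel":[-1,14,0],"roll":-4,"jaw":0},{"travel":[-1,14,0],"roll":-4,"jaw":0},{"travel":[-1,14,0],"roll":-4,"jaw":0},{"travel":[-1,14,0],"roll":-4,"jaw":0},{"travel":[-1,10,0],"roll":-3,"jaw":0},{"travel":[0,3,0],"roll":-1,"jaw":0}])

```text
clock: 18.55
tool_pos: [0.4936, 0.0808, 0.1041]
orientation: [-179.8, 0.0, -87.9]
force: [5.7, -2.7, -2.1]
opening: 0.0005
gripper_force: 2.6
```

```bash
python3 arc.py
```

```text
armdir by tool 92.12958185416933 r 0.19903813429224795 perp -0.022963658341696072 z 0.10409209177491742 [ 5.66133033 -2.73668378 -2.09143957] 40.774641036987305
```

Now I push gently against the stop.

Call:
apply_moves(targets=[{"travel":[0,8,0],"roll":-2,"jaw":0},{"travel":[0,5,0],"roll":-2,"jaw":0},{"travel":[0,4,0],"roll":0,"jaw":0},{"travel":[0,0,0],"roll":0,"jaw":0}])

```text
clock: 18.95
tool_pos: [0.479, 0.0812, 0.1044]
orientation: [-179.6, 0.1, -84.0]
force: [9.5, 0.8, -4.5]
opening: 0.0003
gripper_force: 4.8
```

```bash
python3 arc.py
```

```text
armdir by tool 96.04322910775298 r 0.19898873707024642 perp -0.02211925122166257 z 0.10439211476115771 [ 9.53288624  0.81061794 -4.53871822] 39.35624599456787
```

Call:
apply_moves(targets=[{"travel":[0,4,0],"roll":0,"jaw":0},{"travel":[0,4,0],"roll":0,"jaw":0},{"travel":[0,0,0],"roll":0,"jaw":0}])

```text
clock: 19.25
tool_pos: [0.478, 0.0825, 0.106]
orientation: [-178.9, 0.3, -83.8]
force: [35.8, -4.7, -21.7]
opening: 0.0005
gripper_force: 17.3
```

```bash
python3 arc.py
```

```text
armdir by tool 96.18218336487222 r 0.2003011484444278 perp -0.021698971934468188 z 0.10599525771769167 [ 35.83138911  -4.65597894 -21.6750468 ] 43.62168788909912
```

The arm is at its stop (36 N). I back off and look for the lugs.

Call:
apply_moves(targets=[{"travel":[0,-14,-3],"roll":0,"jaw":0},{"travel":[0,-20,0],"roll":0,"jaw":0},{"travel":[0,0,-40],"roll":0,"jaw":0},{"travel":[-20,0,-45],"roll":0,"jaw":0},{"travel":[-45,0,-20],"roll":0,"jaw":0},{"travel":[-45,0,0],"roll":0,"jaw":0},{"travel":[-45,0,0],"roll":0,"jaw":0},{"travel":[0,0,0],"roll":0,"jaw":0}])

```text
clock: 20.05
tool_pos: [0.4852, 0.2405, 0.2113]
orientation: [-180.0, 0.1, -83.8]
force: [-0.1, -0.5, 0.2]
opening: 0.0004
gripper_force: 0.0
```

Run:
```python
from h import *
o=ctrl.get_obs();print(o['tool_pos'],o['orientation'])
def c(x,y): return 120+(x+.5)/3.8-.5,140+(y+.5)/3.8-.5
a,b=ray('top',*c(633,183),.145),ray('top',*c(714,170),.145)
print('initial lugs',a,b,np.hypot(*(a-b)[:2]),'angle',np.degrees(np.arctan2(*(a-b)[1::-1])))
t=snap('top','t8.png');s=snap('side','s8.png')
u,v=np.round(proj('top',[.4645,-.005,.11])).astype(int);print(u,v)
g=t.mean(2).astype(int)
for r in g[v-18:v+17,u-18:u+19]: print(*[f'{x:3d}' for x in r])
```

```text
[0.48522584 0.24048148 0.2112913 ] [-1.79982846e+02  5.07475448e-02 -8.38363853e+01]
initial lugs [ 0.58137609 -0.04829846  0.145     ] [ 0.59370737 -0.11662563  0.145     ] 0.06943099464886152 angle 100.23027692631396
272 225
114 115 115 112 107 107 105 107 107 106 109 109 110 108 101  95  87  89  93  93  97 104 107 110 111 113 112 113 114 117 118 121 121 123 124 125 124
108 110 111 108 101  99  94  96 100 100 103 103 103 105 108 102 101 103 103 106 114 119 119 118 120 123 124 124 122 123 123 123 124 124 125 124 124
104 104 109 110 111 111 112 112 114 115 115 116 112 113 119 121 123 123 123 123 123 121 118 112 118 121 121 124 124 123 123 123 123 124 124 123 124
118 118 121 122 122 122 123 122 118 119 115 119 120 124 122 116 114 115 119 120 119 118 124 123 122 119 119 120 123 122 123 123 124 124 124 124 125
121 122 122 121 122 121 111 112 113 117 121 121 115 114 107  84  77  84 103 111 106  96 110 116 121 124 122 117 121 118 123 123 124 124 124 124 124
121 122 122 122 119 105  85  99 118 121 112 108  82  66  64  54  56  80 110 118 106  69  68  80 101 114 122 122 119 113 120 123 124 1
[... 3606 characters left out ...]
  98  82  65  61  51  52  64  97 107 102  66  63  65  70  79  95 112 120 122 121 118 123 124 123 124 124 123
117  89  70  69  67  68  72  87 111 120 120 114  89  81  62  62  63  72  78  72  69  74  85  95 108 120 120 119 117 117 123 124 124 123 124 124 124
124 117  92  87  69  67  68  72  86 105 112 118 118 114  91  95  92  94  92  90  96 104 116 119 120 119 117 116 114 122 124 124 124 124 124 124 124
124 124 122 115  75  69  69  67  69  72  85 105 112 116 117 119 119 120 119 119 119 119 119 117 120 119 117 122 123 124 123 124 124 124 124 124 125
122 123 124 118  93  90  86  70  69  68  69  72  83  98 107 110 110 110 110 113 117 118 120 112 116 123 124 124 125 124 124 125 124 123 123 122 121
```

Run:
```python
from h import *
g=cv2.imread('pics/t8.png').mean(2)
def cen(u0,v0,u1,v1):
    w=np.clip(g[v0:v1,u0:u1]-75,0,None);yy,xx=np.mgrid[v0:v1,u0:u1];return (w*xx).sum()/w.sum(),(w*yy).sum()/w.sum()
# lug tops: rows 4-7 cols 17-20 / rows 28-30 cols 16-19
a=cen(271,211,275,215);b=cen(270,234,274,238);print(a,b)
A,B=ray('top',*a,.145),ray('top',*b,.145);m=(A+B)/2
print(A,B,np.hypot(*(A-B)[:2]),'ang',np.degrees(np.arctan2(*(A-B)[1::-1])),'mid',m)
o=ctrl.get_obs();d=(m-o['tool_pos']);print(np.round(o['joint_pos'],1))
y=np.radians(o['orientation'][2]);ex=np.array([np.cos(y),np.sin(y)]);ey=np.array([np.sin(y),-np.cos(y)])
print('tool travel mm',1000*d[:2]@ex,1000*d[:2]@ey)
print('post+115', np.array([.478,-.119])+.115*np.array([np.cos(np.radians(96.7)),np.sin(np.radians(96.7))]))
```

```text
(np.float64(272.8492688413948), np.float64(211.8953880764904)) (np.float64(272.05542452830184), np.float64(236.01650943396226))
[ 0.5032684  -0.00652495  0.145     ] [ 0.4268856  -0.00504686  0.145     ] 0.07639709990062664 ang -1.108594255604456 mid [ 0.465077  -0.0057859  0.145    ]
[ 46.8   9.6 -19.5  -0.  -61.  -40.7]
tool travel mm 239.4179020766426 45.49280204816871
post+115 [ 0.46458287 -0.00478538]
```

Call:
apply_moves(targets=[{"travel":[40,8,0],"roll":0,"jaw":56},{"travel":[40,8,0],"roll":0,"jaw":56},{"travel":[40,8,0],"roll":0,"jaw":56},{"travel":[40,8,0],"roll":0,"jaw":56},{"travel":[40,8,0],"roll":0,"jaw":56},{"travel":[39.5,5.5,0],"roll":0,"jaw":56},{"travel":[0,0,0],"roll":-8,"jaw":56},{"travel":[0,0,0],"roll":-8,"jaw":56},{"travel":[0,0,0],"roll":-8,"jaw":56},{"travel":[0,0,0],"roll":-5,"jaw":56}])

```text
clock: 21.15
tool_pos: [0.4646, -0.008, 0.2111]
orientation: [180.0, 0.0, -54.8]
force: [0.4, 0.4, 0.2]
opening: 0.0559
gripper_force: 0.0
```

Call:
apply_moves(targets=[{"travel":[0,0,20],"roll":0,"jaw":56},{"travel":[0,0,0],"roll":0,"jaw":56},{"travel":[0,0,0],"roll":0,"jaw":56}])

```text
clock: 21.45
tool_pos: [0.4648, -0.0075, 0.1913]
orientation: [179.9, 0.0, -55.1]
force: [0.4, -0.3, 0.7]
opening: 0.0561
gripper_force: 0.0
```

```bash
cat > r.py <<'E'
from h import *
o=ctrl.get_obs();d=np.array([.465,-.0055])-o['tool_pos'][:2]
y=np.radians(o['orientation'][2]);ex=np.array([np.cos(y),np.sin(y)]);ey=np.array([np.sin(y),-np.cos(y)])
print(o['tool_pos'],o['orientation'],o['opening'],'fix',np.round(1000*d@ex,1),np.round(1000*d@ey,1),'F',np.round(o['force'],1),'M',np.round(o['moment'],2),'j6',o['joint_pos'][5])
E
python3 r.py
```

```text
[ 0.46484875 -0.0075195   0.19127518] [ 1.79920649e+02  1.20149758e-02 -5.50794883e+01] 0.056088045384874864 fix -1.6 -1.3 F [ 0.4 -0.3  0.7] M [-0.03  0.16 -0.07] j6 11.475961640440367
```

Call:
apply_moves(targets=[{"travel":[-1.5,-1.3,25],"roll":0,"jaw":56},{"travel":[0,0,16],"roll":0,"jaw":56},{"travel":[0,0,10],"roll":0,"jaw":56},{"travel":[0,0,0],"roll":0,"jaw":56}])

```text
clock: 21.85
tool_pos: [0.4652, -0.005, 0.1397]
orientation: [179.9, 0.0, -55.0]
force: [-0.5, 0.8, 0.3]
opening: 0.0558
gripper_force: 0.0
```

```bash
python3 r.py
```

```text
[ 0.46515469 -0.0050174   0.13972986] [ 1.79900692e+02  2.15614515e-02 -5.50221043e+01] 0.05577295918848428 fix 0.3 0.4 F [-0.5  0.8  0.3] M [0.02 0.22 0.06] j6 11.248762427424403
```

No contact so far, so I start turning clockwise.

Call:
apply_moves(targets=[{"travel":[0,0,0],"roll":6,"jaw":56},{"travel":[0,0,0],"roll":6,"jaw":56},{"travel":[0,0,0],"roll":6,"jaw":56},{"travel":[0,0,0],"roll":6,"jaw":56},{"travel":[0,0,0],"roll":6,"jaw":56},{"travel":[0,0,0],"roll":6,"jaw":56},{"travel":[0,0,0],"roll":6,"jaw":56},{"travel":[0,0,0],"roll":6,"jaw":56}])

```text
clock: 22.65
tool_pos: [0.466, -0.0049, 0.1413]
orientation: [-179.9, 0.0, -103.2]
force: [-0.5, -1.8, -0.8]
opening: 0.0562
gripper_force: 0.7
```

```bash
python3 r.py
```

```text
[ 0.46598452 -0.00485484  0.14132934] [-1.79949797e+02  3.70809265e-03 -1.03241126e+02] 0.05617218789951763 fix 0.9 0.8 F [-0.5 -1.8 -0.8] M [-0.53  0.07  0.03] j6 -36.99413386302724
```

Call:
apply_moves(targets=[{"travel":[0,0,0.6],"roll":6,"jaw":56},{"travel":[0,0,0.6],"roll":6,"jaw":56},{"travel":[0,0,0.6],"roll":6,"jaw":56},{"travel":[0,0,0.6],"roll":6,"jaw":56},{"travel":[0,0,0.6],"roll":6,"jaw":56},{"travel":[0,0,0.6],"roll":6,"jaw":56},{"travel":[0,0,0.6],"roll":6,"jaw":56},{"travel":[0,0,0.6],"roll":6,"jaw":56},{"travel":[0,0,0.6],"roll":6,"jaw":56},{"travel":[0,0,0.6],"roll":6,"jaw":56}])

```text
clock: 23.65
tool_pos: [0.4657, -0.005, 0.1353]
orientation: [-180.0, 0.0, -163.2]
force: [-0.7, -2.3, -0.8]
opening: 0.0561
gripper_force: 0.8
```

```bash
python3 r.py
```

```text
[ 0.46569044 -0.00501649  0.13526214] [-1.79973376e+02  7.63167336e-03 -1.63244668e+02] 0.05608097714873446 fix 0.8 -0.3 F [-0.7 -2.3 -0.8] M [-0.65  0.4   0.05] j6 -96.99460100690962
```

Call:
apply_moves(targets=[{"travel":[0,0,0.6],"roll":6,"jaw":56},{"travel":[0,0,0.6],"roll":6,"jaw":56},{"travel":[0,0,0.6],"roll":5,"jaw":56},{"travel":[0,0,0],"roll":4,"jaw":56},{"travel":[0,0,0],"roll":4,"jaw":56}])

```text
clock: 24.15
tool_pos: [0.4655, -0.0048, 0.1333]
orientation: [-180.0, -0.0, 171.8]
force: [-1.0, 0.1, -1.9]
opening: 0.0561
gripper_force: 1.1
```

```bash
python3 r.py
```

```text
[ 0.46550177 -0.00484854  0.13326421] [-1.79993570e+02 -3.85198123e-03  1.71825353e+02] 0.05611990164086509 fix 0.4 -0.7 F [-1.   0.1 -1.9] M [-0.14  0.33  0.01] j6 -121.91469567290987
```

Call:
apply_moves(targets=[{"travel":[0,0,0],"roll":4,"jaw":56},{"travel":[0,0,0],"roll":4,"jaw":56},{"travel":[0,0,0],"roll":3,"jaw":56}])

```text
clock: 24.45
tool_pos: [0.4656, -0.0047, 0.1333]
orientation: [180.0, 0.0, 160.8]
force: [-0.5, 0.7, -2.9]
opening: 0.0565
gripper_force: 1.3
```

```bash
python3 r.py
```

```text
[ 0.46564601 -0.00471622  0.13325899] [1.79995793e+02 8.75380347e-03 1.60846736e+02] 0.05654455965946357 fix 0.4 -1.0 F [-0.5  0.7 -2.9] M [-0.09  0.24  0.12] j6 -132.90089016019303
```

Call:
apply_moves(targets=[{"travel":[0,0,0],"roll":3,"jaw":56},{"travel":[0,0,0],"roll":3,"jaw":56},{"travel":[0,0,0],"roll":3,"jaw":56}])

```text
clock: 24.75
tool_pos: [0.4724, -0.0036, 0.1342]
orientation: [179.7, 0.6, 152.5]
force: [35.6, -10.1, -38.4]
opening: 0.056
gripper_force: 74.6
```

```bash
python3 r.py
```

```text
[ 0.47236343 -0.00361449  0.13424533] [179.68100227   0.64413794 152.53031155] 0.05596813702671265 fix 5.7 -5.1 F [ 35.6 -10.1 -38.4] M [ -4.04 -12.66   5.7 ] j6 -141.50478338351564
```

The hard stop is reached (moment 5.7 N m). I back off, lift and check from above.

Call:
apply_moves(targets=[{"travel":[0,0,0],"roll":-6,"jaw":56},{"travel":[0,0,0],"roll":-6,"jaw":56},{"travel":[0,0,0],"roll":-3,"jaw":56},{"travel":[0,0,0],"roll":0,"jaw":56}])

```text
clock: 25.15
tool_pos: [0.4663, -0.0045, 0.1335]
orientation: [180.0, 0.1, 167.0]
force: [0.3, -0.2, 0.2]
opening: 0.056
gripper_force: 0.1
```

Call:
apply_moves(targets=[{"travel":[0,0,-20],"roll":0,"jaw":56},{"travel":[0,0,-40],"roll":0,"jaw":56},{"travel":[0,0,-40],"roll":0,"jaw":56},{"travel":[0,45,0],"roll":0,"jaw":56},{"travel":[0,45,0],"roll":0,"jaw":56},{"travel":[0,45,0],"roll":0,"jaw":56},{"travel":[0,45,0],"roll":0,"jaw":56},{"travel":[0,40,0],"roll":0,"jaw":56},{"travel":[0,0,0],"roll":0,"jaw":56}])

```text
clock: 26.05
tool_pos: [0.5162, 0.2137, 0.2328]
orientation: [180.0, 0.1, 167.1]
force: [-0.6, -0.8, 0.1]
opening: 0.0559
gripper_force: 0.0
```

```bash
python3 r.py
python3 - <<'E'
from h import *
t=snap('top','t9.png');g=t.mean(2)
# lug tops now at z~.131: brightness of the ring's dark annulus at r=38 mm
c=np.array([.465,-.0055])
for k in range(0,360,10):
    a=np.radians(k);u,v=np.round(proj('top',[c[0]+.038*np.cos(a),c[1]+.038*np.sin(a),.131])).astype(int);print(k,int(g[v,u]),end='; ')
# arm: bar end direction
m=cv2.absdiff(t,cv2.cvtColor(cv2.imread('pics/t8.png'),cv2.COLOR_BGR2RGB)).max(2)
u,v=np.round(proj('top',[.453,.085,.097])).astype(int);print('\nbar patch diff vs stop',m[v-6:v+7,u-14:u+15].max(),m[v-6:v+7,u-14:u+15].mean())
E
```

```text
[0.51623892 0.21369582 0.23275465] [1.79964191e+02 5.34730755e-02 1.67065782e+02] 0.05588141277480279 fix 0.9 -225.1 F [-0.6 -0.8  0.1] M [-0.09  0.07 -0.01] j6 -145.52598502543688
0 64; 10 64; 20 62; 30 71; 40 61; 50 65; 60 65; 70 64; 80 65; 90 64; 100 62; 110 63; 120 62; 130 62; 140 64; 150 64; 160 66; 170 84; 180 82; 190 86; 200 74; 210 100; 220 90; 230 91; 240 68; 250 65; 260 68; 270 64; 280 65; 290 65; 300 66; 310 66; 320 65; 330 65; 340 63; 350 60; 
bar patch diff vs stop 64 23.02387267904509
```

Run:
```python
from h import *
for n in('t8','t9'):
    t=cv2.imread(f'pics/{n}.png')
    u0,v0=proj('top',[.455,.08,.097]);print(n,round(u0),round(v0))
    u0=round(u0)
    for u in(u0-2,u0+2): print(t[round(v0)-9:round(v0)+10,u].mean(1).astype(int))
g=cv2.imread('pics/t9.png').mean(2).astype(int)
u,v=np.round(proj('top',[.465,-.0055,.13])).astype(int)
for r in g[v-15:v+16:1,u-15:u+16]: print(*r)
```

```text
t8 246 227
[110 109 108 110 111 112 109 101  86  98 104  84  63  78 110 112 110 110
 112]
[ 68  67  66  65  64  66  66  72  93 103  95  77  57  61  79 104 105 104
 105]
t9 246 227
[112 111 102  87  98 109  92  73  55  58  80 113 114 112 112 112 111 112
 114]
[ 68  69  70  81 101 110  91  75  60  60  62  65  65  65  80 105 107 106
 107]
113 110 98 101 108 117 121 123 116 109 88 74 67 66 66 64 68 74 77 94 107 118 125 125 122 115 122 124 125 126 125
121 107 80 99 118 122 118 111 86 67 62 63 62 62 64 62 63 65 64 66 71 81 109 118 125 125 120 123 125 126 126
105 79 92 116 121 111 97 92 97 80 63 65 65 65 65 65 64 65 65 65 65 64 70 89 116 126 125 122 122 125 126
74 89 114 121 107 73 80 108 118 108 70 65 65 64 63 64 63 63 65 66 66 66 64 67 87 115 126 127 121 124 126
80 108 121 115 70 55 75 105 114 103 68 62 61 57 57 57 58 60 63 63 66 66 65 65 67 88 117 126 126 125 126
97 119 121 95 56 51 59 79 86 71 57 54 54 54 57 57 56 55 56 58 62 65 65 65 65 73 91 122 127 124 121
115 122 112 74 56 55 56 59 61 55 53 56 55 56 58 56 56 56 57 56 57 61 65 65 66 66 75 111 126 126 113
120 120 86 64 63 64 65 60 55 
[... 1748 characters left out ...]
 90 113 122 125 124 122 125 125
69 69 83 108 120 120 105 87 69 64 63 63 64 64 65 63 66 64 65 64 66 71 86 103 122 125 124 121 125 126 126
68 69 71 83 109 118 122 118 96 84 75 66 64 63 64 63 66 66 70 74 86 100 118 122 125 126 122 124 127 126 126
70 69 69 70 79 99 114 122 121 118 105 90 84 84 83 82 86 86 93 102 118 121 124 121 120 120 125 127 126 125 126
88 72 69 68 68 72 87 109 115 118 121 122 121 120 119 117 120 120 120 120 122 119 119 117 116 126 126 126 126 126 127
118 93 88 71 68 68 70 78 90 101 111 114 116 118 119 121 119 117 118 120 121 113 112 124 125 127 126 126 126 127 126
125 124 119 90 71 69 70 69 70 71 79 91 95 101 104 111 117 111 111 119 125 125 124 126 126 126 126 126 126 126 127
```

Run:
```python
from h import *
u,v=np.round(proj('top',[.465,-.0055,.13])).astype(int)
a=(u-15+8,v-15+3.3);b=(u-15+22.3,v-15+22.1)
for z in(.131,.14):
    A,B=ray('top',*a,z),ray('top',*b,z);m=(A+B)/2
    print(A,B,np.hypot(*(A-B)[:2]),np.degrees(np.arctan2(*(A-B)[1::-1])),m)
for n,r in(('t8',227+.0),('t9',227-4.5)): print(ray('top',246,r,.097))
p=m[:2]-[.478,-.119];print(np.degrees(np.arctan2(p[1],p[0])),np.hypot(*p))
```

```text
[0.50258316 0.01813974 0.131     ] [ 0.44324416 -0.02850203  0.131     ] 0.07547563606065238 38.16813310274485 [ 0.47291366 -0.00518114  0.131     ]
[0.5019088  0.01832481 0.14      ] [ 0.44293351 -0.02803108  0.14      ] 0.07501301048437925 38.16813310274484 [ 0.47242116 -0.00485313  0.14      ]
[0.45588453 0.07882766 0.097     ]
[0.47057781 0.07913522 0.097     ]
92.79806298409957 0.11428311521229505
```

Home, but the hard stop kicked the arm open by about 0.07 rad: the bar moved about 14 mm and the ring centre about 8 mm. I push the arm back to its stop with the closed fingers.

Call:
apply_moves(targets=[{"travel":[0,0,0],"roll":-7,"jaw":0},{"travel":[0,0,0],"roll":-6,"jaw":0},{"travel":[0,0,0],"roll":-6,"jaw":0},{"travel":[10,-42,0],"roll":0,"jaw":0},{"travel":[10,-42,0],"roll":0,"jaw":0},{"travel":[9.3,-41.3,0],"roll":0,"jaw":0},{"travel":[0,0,45],"roll":0,"jaw":0},{"travel":[0,0,45],"roll":0,"jaw":0},{"travel":[0,0,38],"roll":0,"jaw":0},{"travel":[0,0,0],"roll":0,"jaw":0}])

```text
clock: 27.1
tool_pos: [0.4958, 0.0796, 0.1009]
orientation: [-179.8, -0.4, -174.2]
force: [0.5, -0.4, 0.0]
opening: 0.0005
gripper_force: 0.0
```

```bash
python3 r.py
```

```text
[0.49581646 0.07958821 0.10092617] [-179.84322173   -0.43913677 -174.18004819] 0.0004898790706701558 fix 39.3 -81.5 F [ 0.5 -0.4  0. ] M [-0.02  0.07  0.04] j6 -115.66678801474524
```

Call:
apply_moves(targets=[{"travel":[5,3,-2],"roll":0,"jaw":0},{"travel":[5,0,0],"roll":0,"jaw":0},{"travel":[4,0,0],"roll":0,"jaw":0},{"travel":[3,0,0],"roll":0,"jaw":0}])

```text
clock: 27.5
tool_pos: [0.4845, 0.0847, 0.1093]
orientation: [179.9, 0.4, -173.9]
force: [7.3, -0.3, -3.1]
opening: 0.0008
gripper_force: 3.3
```

Call:
apply_moves(targets=[{"travel":[3,0,0],"roll":0,"jaw":0},{"travel":[3,0,0],"roll":0,"jaw":0},{"travel":[0,0,0],"roll":0,"jaw":0}])

```text
clock: 27.8
tool_pos: [0.4785, 0.0844, 0.1093]
orientation: [179.8, 0.5, -173.9]
force: [6.9, 1.9, -1.8]
opening: 0.0004
gripper_force: 2.7
```

Call:
apply_moves(targets=[{"travel":[3,0,1],"roll":0,"jaw":0},{"travel":[3,0,1],"roll":0,"jaw":0},{"travel":[3,0,0],"roll":0,"jaw":0},{"travel":[0,0,0],"roll":0,"jaw":0}])

```text
clock: 28.2
tool_pos: [0.4729, 0.0842, 0.1091]
orientation: [179.8, 0.8, -173.8]
force: [14.1, -3.4, 2.4]
opening: 0.0007
gripper_force: 6.9
```

Call:
apply_moves(targets=[{"travel":[3,0,0],"roll":0,"jaw":0},{"travel":[3,0,0],"roll":0,"jaw":0},{"travel":[0,0,0],"roll":0,"jaw":0}])

```text
clock: 28.5
tool_pos: [0.4719, 0.0852, 0.1102]
orientation: [179.7, 1.3, -173.7]
force: [33.1, -6.8, -9.3]
opening: 0.0007
gripper_force: 14.0
```

```bash
python3 arc.py
```

```text
armdir by tool 6.288634398005058 r 0.016261358766094778 perp 0.20363441573418714 z 0.1102432509939582 [33.09265156 -6.76532712 -9.33194185] 37.650285959243774
```

Call:
apply_moves(targets=[{"travel":[-12,0,0],"roll":0,"jaw":0},{"travel":[-15,0,0],"roll":0,"jaw":0},{"travel":[0,10,-45],"roll":0,"jaw":0},{"travel":[0,45,-45],"roll":0,"jaw":0},{"travel":[0,45,0],"roll":0,"jaw":56},{"travel":[0,45,0],"roll":0,"jaw":56},{"travel":[0,0,0],"roll":0,"jaw":56}])

```text
clock: 29.2
tool_pos: [0.4737, 0.223, 0.187]
orientation: [179.8, 0.2, -173.8]
force: [0.4, -0.5, -0.2]
opening: 0.0191
gripper_force: 0.0
```

```bash
cat > lug.py <<'E'
from h import *
import sys
t=ctrl.snapshot('top');g=t.mean(2);c=[.465,-.0055]
u,v=np.round(proj('top',c+[.131])).astype(int)
yy,xx=np.mgrid[0:384,0:512]
m=((g>84)).astype(np.uint8)
n,l,st,ce=cv2.connectedComponentsWithStats(m,connectivity=4)
L=[]
for i in range(1,n):
    if 4<=st[i,4]<=30 and 8<np.hypot(ce[i][0]-u,ce[i][1]-v)<17: p=ray('top',*ce[i],.131);L.append(p);print(st[i,4],ce[i],p,np.degrees(np.arctan2(p[1]-c[1],p[0]-c[0])))
v0=round(proj('top',[.455,.08,.097])[1])
for uu in(244,248): print(g[v0-9:v0+10,uu].astype(int))
print(ctrl.get_obs()['tool_pos'])
if len(L)!=2:
    for r in g[v-15:v+16,u-15:u+16].astype(int): print(*r)
E
python3 lug.py; python3 r.py
```

```text
[107 108 107 109 110 111 109 101  86  96 103  82  63  77 108 111 108 109
 111]
[ 67  67  64  64  63  65  65  71  92 101  93  77  57  61  79 102 104 103
 103]
[0.47325753 0.22097795 0.18649058]
108 110 110 110 111 113 113 113 114 111 112 118 120 122 123 122 122 122 120 118 111 116 120 120 121 122 122 121 122 122 123
120 120 121 121 119 117 117 114 117 120 122 121 116 113 114 112 114 117 120 122 122 121 119 117 119 121 122 121 121 122 123
120 122 119 110 110 111 116 119 120 115 113 107 93 80 79 76 81 92 102 112 117 120 122 121 115 120 119 121 123 122 122
120 118 104 84 99 117 120 114 107 86 68 64 64 62 62 62 63 64 66 75 86 101 116 121 120 117 111 120 122 122 122
109 103 83 98 116 119 112 98 70 60 61 61 63 63 64 62 63 63 63 63 62 67 87 110 118 121 120 118 122 123 122
73 76 95 115 119 107 91 103 88 62 62 63 63 64 63 63 64 64 63 64 63 62 66 81 100 116 122 122 121 121 122
69 90 111 107 104 76 95 113 114 70 63 64 62 61 61 61 61 60 63 63 65 64 63 64 71 97 120 123 119 120 122
84 110 111 73 62 62 97 115 112 71 62 59 56 53 52 52 53 53 58 59 63 64 63 63 63 74 106 121 122 119 123
100 116 115 65 5
[... 1785 characters left out ...]
9 115 85 65 61 62 62 62 63 63 64 62 64 63 62 61 55 54 56 63 78 88 105 118 121 117 113 121
67 71 87 110 119 115 91 69 61 60 61 63 63 63 62 62 63 64 63 63 63 62 67 82 100 119 122 120 119 121 122
67 67 70 91 110 118 116 97 83 67 64 62 62 62 63 63 63 62 64 65 69 78 93 110 118 121 120 116 122 123 122
68 68 67 71 87 109 118 119 115 94 83 80 73 64 64 69 66 69 75 85 94 106 118 119 117 116 115 122 123 123 122
85 68 67 67 70 85 104 110 118 117 117 112 102 89 88 91 89 95 103 114 119 118 118 116 115 114 121 123 123 122 122
[0.47325753 0.22097795 0.18649058] [ 1.79899378e+02  1.12178849e-01 -1.73795793e+02] 0.0228951017214861 fix 32.7 -224.3 F [-0.6 -0.8  0. ] M [-0.05  0.02 -0.05] j6 -130.36354543404997
```

The bar is back exactly at its stop position. The ring has turned about 136° from its start, so I re-centre on it and turn gently until the stop shows a small torque only.

Call:
apply_moves(targets=[{"travel":[6,-45,0],"roll":0,"jaw":56},{"travel":[6,-45,0],"roll":0,"jaw":56},{"travel":[7,-45,0],"roll":0,"jaw":56},{"travel":[7,-45,0],"roll":0,"jaw":56},{"travel":[6.7,-44.3,0],"roll":0,"jaw":56},{"travel":[0,0,0],"roll":7,"jaw":56},{"travel":[0,0,0],"roll":7,"jaw":56},{"travel":[0,0,0],"roll":7,"jaw":56},{"travel":[0,0,0],"roll":0,"jaw":56}])

```text
clock: 30.15
tool_pos: [0.4641, -0.0088, 0.1857]
orientation: [180.0, 0.1, 164.8]
force: [-0.8, 0.6, 0.9]
opening: 0.0561
gripper_force: 0.0
```

```bash
python3 r.py
```

```text
[ 0.46413486 -0.00884079  0.18570534] [1.79954796e+02 5.00433914e-02 1.64834427e+02] 0.05614563171124223 fix 0.0 3.5 F [-0.8  0.6  0.9] M [-0.04 -0.02  0.05] j6 -128.47182846672266
```

Call:
apply_moves(targets=[{"travel":[0,3.5,25],"roll":0,"jaw":56},{"travel":[0,0,20],"roll":0,"jaw":56},{"travel":[0,0,7],"roll":0,"jaw":56},{"travel":[0,0,0],"roll":0,"jaw":56},{"travel":[0,0,0],"roll":2,"jaw":56},{"travel":[0,0,0],"roll":2,"jaw":56},{"travel":[0,0,0],"roll":1,"jaw":56},{"travel":[0,0,0],"roll":0,"jaw":56}])

```text
clock: 30.95
tool_pos: [0.4659, -0.0044, 0.1338]
orientation: [179.9, 0.1, 160.1]
force: [-1.8, 1.6, 3.5]
opening: 0.0559
gripper_force: 1.8
```

```bash
python3 r.py
```

```text
[ 0.46588964 -0.00442117  0.13382339] [1.79945492e+02 6.06535203e-02 1.60069421e+02] 0.05586571886517421 fix 0.5 -1.3 F [-1.8  1.6  3.5] M [0.59 0.68 0.13] j6 -133.70072341967762
```

Call:
apply_moves(targets=[{"travel":[0,0,0],"roll":1,"jaw":56},{"travel":[0,0,0],"roll":1,"jaw":56},{"travel":[0,0,0],"roll":0,"jaw":56}])

```text
clock: 31.25
tool_pos: [0.4671, -0.0042, 0.1338]
orientation: [179.9, 0.2, 158.2]
force: [1.6, 1.4, 4.5]
opening: 0.0558
gripper_force: 23.1
```

```bash
python3 r.py
```

```text
[ 0.46706416 -0.00424663  0.13378319] [1.79930661e+02 1.68116554e-01 1.58160183e+02] 0.055756912352209066 fix 1.4 -1.9 F [1.6 1.4 4.5] M [ 0.4  -0.93  1.73] j6 -135.68653092550184
```

Call:
apply_moves(targets=[{"travel":[0,0,0],"roll":1,"jaw":56},{"travel":[0,0,0],"roll":0,"jaw":56}])

```text
clock: 31.45
tool_pos: [0.4681, -0.0041, 0.1339]
orientation: [179.9, 0.3, 157.2]
force: [7.6, -0.0, 2.0]
opening: 0.0564
gripper_force: 31.3
```

```bash
python3 r.py
```

```text
[ 0.46808627 -0.00405127  0.13388813] [179.87970061   0.25388667 157.15230456] 0.056370019934982266 fix 2.3 -2.5 F [ 7.6 -0.   2. ] M [-0.03 -2.69  2.38] j6 -136.71499716956453
```

Call:
apply_moves(targets=[{"travel":[0,0,0],"roll":-5,"jaw":56},{"travel":[0,0,0],"roll":-5,"jaw":56},{"travel":[0,0,0],"roll":0,"jaw":56},{"travel":[0,0,-20],"roll":0,"jaw":56},{"travel":[0,0,-35],"roll":0,"jaw":56},{"travel":[0,45,0],"roll":0,"jaw":0},{"travel":[0,45,0],"roll":0,"jaw":0},{"travel":[0,45,0],"roll":0,"jaw":0},{"travel":[0,45,0],"roll":0,"jaw":0},{"travel":[0,40,0],"roll":0,"jaw":0}])

```text
clock: 32.45
tool_pos: [0.5146, 0.2114, 0.1873]
orientation: [-180.0, -0.1, 166.7]
force: [0.5, -0.4, -0.4]
opening: 0.0213
gripper_force: 0.0
```

```bash
python3 - <<'E'
from h import *
t=snap('top','t11.png');g=t.mean(2)
v0=round(proj('top',[.455,.08,.097])[1])
for uu in(244,248): print(g[v0-9:v0+10,uu].astype(int))
# ring outline in side view: dark ring top, rows of lug tops, and spacer/pad check
u,v=np.round(proj('top',[.465,-.0055,.131])).astype(int)
for sl in ((slice(v-13,v-2),slice(u-13,u-2)),(slice(v+4,v+15),slice(u+2,u+15))):
    for r in g[sl].astype(int): print(*r)
    print()
E
python3 r.py
```

```text
[111 110 109 111 112 105  85  96 105  91  74  56  78 110 112 113 110 112
 114]
[ 67  67  66  64  64  73  85 101 109  89  74  60  61  66  79 105 106 105
 105]
110 112 102 117 121 118 112 97 81 66 65
80 101 118 120 112 99 70 63 63 62 62
96 117 121 111 90 90 86 68 63 65 65
115 121 106 82 97 112 117 81 65 65 61
120 108 70 64 95 112 112 76 63 61 56
115 71 51 53 71 90 84 61 57 53 55
109 61 53 55 58 60 58 53 55 55 55
85 61 62 65 64 59 54 54 55 53 54
67 61 65 66 63 53 54 55 56 66 78
63 63 65 64 60 54 57 61 79 93 106
63 63 65 65 55 55 61 81 104 106 96

98 91 69 59 55 58 57 64 63 65 67 84 122
93 78 60 54 56 57 60 64 65 66 72 97 123
81 60 54 57 56 64 71 68 65 67 84 113 124
57 56 54 56 64 89 97 89 66 71 101 123 125
55 57 52 54 74 109 121 115 73 87 117 123 125
56 55 51 54 72 103 116 109 85 105 122 123 119
64 62 54 52 61 80 94 93 107 120 123 118 115
65 63 57 57 62 68 87 107 121 124 121 113 124
65 65 65 66 75 89 112 121 124 124 120 124 126
69 74 82 89 103 119 122 121 117 119 124 125 125
93 101 113 120 121 121 119 116 108 123 126 125 126

[0.51661034 0.21587561 0.18717235] [1.79961800e+02 2.36073104e-02 1.66861731e+02] 0.017350561011892442 fix -0.1 -227.3 F [4.2 5.4 2.9] M [ 0.89 -0.82 -0.  ] j6 -145.84732247492664
```

The ring is home, and that last touch opened the arm by only about 0.025 rad. I push the bar to its stop once more, without touching the ring again.

Call:
apply_moves(targets=[{"travel":[0,0,0],"roll":-7,"jaw":0},{"travel":[0,0,0],"roll":-6,"jaw":0},{"travel":[0,0,0],"roll":-6,"jaw":0},{"travel":[10,-42,0],"roll":0,"jaw":0},{"travel":[10,-42,0],"roll":0,"jaw":0},{"travel":[7,-41,0],"roll":0,"jaw":0},{"travel":[0,0,40],"roll":0,"jaw":0},{"travel":[0,0,28],"roll":0,"jaw":0},{"travel":[0,0,13],"roll":0,"jaw":0},{"travel":[0,0,0],"roll":0,"jaw":0}])

```text
clock: 33.5
tool_pos: [0.4993, 0.0813, 0.1045]
orientation: [-179.9, -0.3, -174.3]
force: [-0.9, -0.2, 0.8]
opening: 0.0005
gripper_force: 0.0
```

Call:
apply_moves(targets=[{"travel":[5,0,0],"roll":0,"jaw":0},{"travel":[5,0,0],"roll":0,"jaw":0},{"travel":[4,0,0],"roll":0,"jaw":0},{"travel":[3,0,0],"roll":0,"jaw":0},{"travel":[0,0,0],"roll":0,"jaw":0}])

```text
clock: 34.0
tool_pos: [0.484, 0.081, 0.1074]
orientation: [180.0, 0.0, -174.0]
force: [1.3, -1.3, -0.2]
opening: 0.0004
gripper_force: 0.0
```

Call:
apply_moves(targets=[{"travel":[4,0,1],"roll":0,"jaw":0},{"travel":[3,0,1],"roll":0,"jaw":0},{"travel":[3,0,0],"roll":0,"jaw":0},{"travel":[3,0,0],"roll":0,"jaw":0},{"travel":[0,0,0],"roll":0,"jaw":0}])

```text
clock: 34.5
tool_pos: [0.4742, 0.0803, 0.1059]
orientation: [179.9, 0.3, -173.9]
force: [11.5, -2.5, -2.8]
opening: 0.0005
gripper_force: 4.7
```

Call:
apply_moves(targets=[{"travel":[3,0,0],"roll":0,"jaw":0},{"travel":[2,0,0],"roll":0,"jaw":0},{"travel":[0,0,0],"roll":0,"jaw":0}])

```text
clock: 34.8
tool_pos: [0.4733, 0.0812, 0.1071]
orientation: [179.9, 0.8, -173.8]
force: [24.4, -5.7, -10.4]
opening: 0.0004
gripper_force: 10.6
```

Call:
apply_moves(targets=[{"travel":[-12,0,0],"roll":0,"jaw":0},{"travel":[-15,0,0],"roll":0,"jaw":0},{"travel":[0,10,-45],"roll":0,"jaw":0},{"travel":[0,45,-45],"roll":0,"jaw":0},{"travel":[0,45,0],"roll":0,"jaw":0},{"travel":[0,45,0],"roll":0,"jaw":0},{"travel":[0,0,0],"roll":0,"jaw":0},{"travel":[0,0,0],"roll":0,"jaw":0}])

```text
clock: 35.6
tool_pos: [0.4784, 0.2171, 0.1846]
orientation: [-180.0, -0.1, -173.9]
force: [0.1, -0.3, 0.1]
opening: -0.0
gripper_force: 0.0
```

Run:
```python
from h import *
t=snap('top','t12.png');g=t.mean(2);s=snap('side','s12.png').mean(2).astype(int)
v0=round(proj('top',[.455,.08,.097])[1])
for uu in(244,248): print(g[v0-9:v0+10,uu].astype(int))
u,v=np.round(proj('top',[.465,-.0055,.131])).astype(int)
for sl in ((slice(v-12,v-4),slice(u-12,u-4)),(slice(v+5,v+13),slice(u+4,u+13))):
    w=np.clip(g[sl]-80,0,None);print(sl[1].start,sl[0].start);[print(*r) for r in g[sl].astype(int)]
# side view: gap between collar underside (z .082) and rim (.076) toward the camera
for z in (.112,.097,.089,.082,.079,.076,.06): print(z,np.round(proj('side',[.465-.02,.035,z]),1))
U=round(proj('side',[.445,.035,.08])[0]);print(s[170:225,U])
```

```text
[109 108 107 108 110 111 109 100  86  96 102  82  64  78 109 111 109 109
 112]
[ 67  65  65  63  62  66  64  70  92 102  93  76  57  61  79 103 105 103
 103]
260 212
83 99 117 120 115 108 88 68
99 115 119 112 98 70 60 60
115 119 108 91 103 87 63 63
108 104 76 95 113 115 70 64
72 63 63 96 115 113 71 62
66 51 57 77 97 85 60 54
63 52 54 58 64 58 51 53
61 61 63 63 59 51 54 59
276 229
64 56 54 57 57 62 64 63 65
57 53 55 57 60 63 62 65 71
54 54 56 67 79 74 64 66 81
53 54 63 90 107 101 71 70 95
51 54 66 101 117 116 81 85 110
52 51 61 88 106 107 87 105 119
57 55 55 62 76 88 106 118 122
63 63 63 68 82 100 119 122 121
0.112 [296.6 201.3]
0.097 [296.3 204.5]
0.089 [296.1 206.2]
0.082 [295.9 207.7]
0.079 [295.9 208.3]
0.076 [295.8 208.9]
0.06 [295.5 212.2]
[ 67  68  67  67  63  68  71  56  42  34  38  39  26  27  26  27  24  28
  25  25  26  25  27  26  23  26  25  26  26  26  25  28  25  25  26  27
  23  27  24  23  27  25  26  23  30  31  31  29  27  55  74  77  76  78
 129]
```

The bar and lugs match the stop and home positions, and the robot is clear. I hand the job in.

```bash
python3 -c "
from h import *
print(ctrl.close_job())"
```

```text
the job is handed in; nothing more can be done
None
```

The job is handed in at about 36 s of the 72 s limit, and no verdict came back. Lens and spacer are in the barrel, and the last picture shows the arm at its stop and the ring home. The pad's press on the spacer was not measured, and twice the ring's hard stop kicked the arm open (by about 0.07 and 0.025 rad) before I pushed it back.

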